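Put the component reel away in its rack lane

ROBOT

A 6-joint arm with a two-finger parallel gripper is mounted at the origin on the work surface. World frame = base frame: x ahead of the robot, y to its left, z up, the work surface at z = 0. Lengths are in m, angles in rad, forces in N, time in s.
With the tool pointing down it reaches from about 0.425 to 1.125 m from the base axis. Payload 14.9 kg.
Tool frame: the origin (TCP) lies midway between the tips of the shut fingers; the grasp point (between the pads) lies 19 mm behind it (robot.hold_point_z is the distance from the TCP to the grasp point, in m); z points along the fingers, y is the direction in which the jaws open and shut (so a half turn about z gives the same grasp; the last joint's range is limited). The gripper opens to 91 mm and grips with 3 to 60 N. Pads are 32 mm wide; open, the fingers measure 118 mm over their backs; the gripper's body (76 mm by 178 mm) begins 60 mm behind the grasp point.
Start: joints at [-1.322, 0.379, 1.734, -0, 1.028, -0.033], TCP at [0.195, -0.672, 0.214] pointing down, gripper open.
Joint ranges: [-2.77, 2.77], [-0.74, 2.19], [0, 2.66], [-1.06, 4.2], [0.31, 2.87], [-3.08, 3.08]. Speed limits (rad/s): [1.89, 1.89, 2.39, 3.14, 3.14, 3.14].

INTERFACE

Orientations are given as a rotation vector (axis times angle).
In Python, from bench import robot, vision, finder gives the robot as it stands.
- The arm moves only by the tool send_rows, never from a script. Its argument "commands" is a list of rows, each a list of 7 numbers: the turn, a rotation vector about the world's x, y, z in rad, then the shift along the world's x, y, z in mm, then the finger opening in mm, from 0 to 91.2. In form: [[wx, wy, wz, dx, dy, dz, fingers], ...]. A call has 1 to 12 rows; each row is the pose to reach, as a shift and turn from the pose commanded when the call began; what a row does not reach only later rows make up. A row lasts 1/12 s, in which the tool goes at most 41.7 mm and 7.16 degrees, less where a joint would pass 70% of its speed; a pose out of reach is approached as far as the arm can. A call with a gripper value outside its range is refused whole. The fingers move at their own pace and stop on an object; "grip_force" is the grip in N (left out, the last holds). Time passes only in rows, so rows that repeat a pose let the fingers close. It gives the time, the measured TCP pose, the force and the opening at its end, in the units of the state.
- robot.get_obs(): the state, without advancing time (a new reading comes with each control period).
- vision.capture(name): name is "side" or "top"; returns the picture (384x512x3 uint8, red, green, blue); there is no depth.
- vision.calibration(name): a dict with "vertical_fov" (degrees; the focal length in pixels is half the picture's height over the tangent of half this angle, whatever the lens; pixels are square), "cx", "cy" (the principal point, pixels), "dist_coeffs" ([k1, k2, p1, p2, k3] as OpenCV has them; the pictures are not rectified), "origin" and "orientation" of the camera in the world. Camera axes: x right, y up, looking along -z (the intrinsics and any distortion apply to the point x, -y, -z); pixel columns grow to the right and rows downward; lengths in m; the calibration is good to about 2 mm. A picture is of the moment at which its call begins. calibration takes no time and is no camera call.
- robot.sign_off(): hands the job in, once; it reports no verdict.
Trained networks look in the newest picture that a camera, given by its name, has taken for a name from the list of things; names that differ only in an ending like _2 or _b are one class to them, and where a whole thing is asked for, a point or a joint stands for the part that bears it (a point fixed in the world has none). Each returns a list of dicts, best first, with "conf" (0 to 1); they miss things now and then, are a little off and sometimes report something else, mostly with a low value. They report only what shows in the picture. A call takes as long as a camera call. They do not tell look-alikes from the thing itself.
- finder.look_for(camera, thing): "centre" ([x, y, z] in m, in the coordinates of the camera as it stood for that picture, good to about 4 mm: the middle of the surface that is visible of it).
The state is a dict: "time_s": time; "q": joint angles; "joint_velocities": joint speeds; "joint_torque": joint torques, N m; "tool_pos": TCP position; "eef_rot": TCP orientation; "ft_force": force on the tool from outside, world axes, zero at the start; "moment": the same for the moment, N m; "gripper_width": finger opening in m.
Only numpy, scipy, OpenCV 4.12 (cv2) and the standard library are available. Lean on these libraries where they do the work, as an engineer would, in place of code of your own. Each camera call takes 0.05 s, during which the arm holds its last target.

TASK

Take the blue component reel out of the roller cradle and put it away, standing on edge on the bench, in the rack lane under the blue tag: it goes in from the front, over the low front bar, all the way until it sits between that bar and the back stop bar. Leave the other reels, the parts box and the solder spool where they are.

Things in the scene. Friction and masses are not known exactly. Their poses are not given: they have to be found in the camera images.
- reel_blue: The blue tape reel to put away: a disc 180 mm in diameter, 30 mm wide over its flat flanges, 0.17 to 0.34 kg, standing on edge. Origin at its centre; y axis is the axle (level, across the width), x and z turn as it rolls. It can be pinched across the width anywhere near the rim. Centre 103 mm above the bench in the cradle, 90 mm when it stands on the bench.
- cradle: Fixed black roller cradle holding the blue reel at the start. Base 150 x 70 x 6 mm, origin at the centre of its underside on the bench; x lies in the reel's plane, y along its axle. The reel rests on two rollers between grey cheeks 34 mm apart and 46 mm high: lift it straight up 50 mm before moving sideways.
- rack: Fixed grey steel rack, open below, 205 (y) x 195 (x) x 206 mm. Origin on the bench at mid-width, at the front of the wire dividers, where the lanes begin; x points into the lanes. Five lanes 35 mm wide centred at y = -80, -40, 0, 40, 80 mm; reels stand on the bench itself. The slotted top sheet, 200 to 206 mm up, covers the lanes from x = 15 mm on: no way in from above.
- front_bar (a point): Middle of the rack's front bar, a round 4 mm bar lying on the bench across all lanes, 25 mm behind the front of the dividers (bar along y, axes as the rack's). A reel must be rolled over it. Push the standing reel at or below the middle of its height with 3 to 10 N: pushed high on its rear rim it can jam against the bar.
- back_stop (a point): Middle of the front of the rack's back stop, a round bar along y across all lanes, 90 mm above the bench, 147 mm behind the front of the dividers. A reel fully home nearly touches it: its centre is 52 to 57 mm behind the front of the dividers, and it stands out about 35 mm in front of them.
- tag_blue: Blue plastic tag, 32 mm wide, clipped on the front edge of the rack's top sheet over the blue reel's lane, one of the three middle lanes. Origin on the lane's centre line, at the front edge of the sheet (15 mm behind the front of the dividers), 206 mm above the bench; x points into the lane, z up. A reel fully home has its centre at x = 37 to 42 mm in this frame.
- reel_white: White tape reel of the same size (180 x 30 mm, origin at the centre), home in an outer lane; must stay.
- reel_black: Black tape reel of the same size (180 x 30 mm, origin at the centre), home in the other outer lane; must stay.
- parts_box: Small closed green and brown cardboard box, 100 x 65 x 48 mm, origin at the centre of its underside; must stay.
- solder: Spool of solder standing on end, 60 mm in diameter, 55 mm high, orange flanges, origin at the centre of its underside; must stay.
Mind the look-alikes: they are no part of the job. There is more than one size of the reel_blue; the job needs the smaller.

How it is judged:
By the outcome, as a careful person would: the job done as asked, in the order asked, and still so for the second after the job is handed in, with the robot touching nothing.
It also fails if it takes over 61 s, if anything falls off the work surface, if the arm or the gripper's body presses on something with over 40 N, if the wrist force passes 120 N, or if a joint passes its speed limit or range.

## Working session

There is one attempt and no reset: what is moved stays moved. The work goes in short steps, Python scripts to look and compute and a tool call to move; the robot and the scene stay as the last step left them, time stands still between calls to the robot, and variables do not carry over. Pictures are saved under pics/ and viewed, and the job is handed in when it is done.

Besides the shell and the picture viewer there is one more tool, called after ">>>" as name(argument=value, ...) on one line, values as JSON. send_rows: Moves the arm, as the interface text tells. Its arguments: {"type":"object","properties":{"commands":{"type":"array"},"grip_force":{"type":"number"}},"required":["commands"]}

```bash
ls; mkdir -p pics; cat > h.py <<'E'
import numpy as np,cv2
from bench import robot,vision,finder
from scipy.spatial.transform import Rotation as R
def cal(n):
    c=vision.calibration(n); o=np.array(c["origin"]); q=np.array(c["orientation"])
    Rm=R.from_rotvec(q).as_matrix() if q.size==3 else (R.from_quat(q).as_matrix() if q.size==4 else q)
    f=192/np.tan(np.radians(c["vertical_fov"])/2)
    K=np.array([[f,0,c["cx"]],[0,f,c["cy"]],[0,0,1.]])
    return K,np.array(c["dist_coeffs"],float),o,Rm
def proj(n,P):
    K,d,o,Rm=cal(n); p=(np.atleast_2d(P)-o)@Rm; p=p*[1,-1,-1]
    return cv2.projectPoints(p.reshape(-1,1,3),np.zeros(3),np.zeros(3),K,d)[0].reshape(-1,2)
def ray(n,uv,z):
    K,d,o,Rm=cal(n); u=cv2.undistortPoints(np.array(uv,float).reshape(-1,1,2),K,d).reshape(-1,2)
    v=np.c_[u[:,0],-u[:,1],-np.ones(len(u))]@Rm.T
    return o+v*((z-o[2])/v[:,2])[:,None]
def world(n,c):
    K,d,o,Rm=cal(n); return Rm@np.array(c)+o
E
python3 - <<'E'
from h import *
for n in("side","top"):
    im=vision.capture(n); cv2.imwrite(f"pics/{n}0.png",im[...,::-1]); print(n,vision.calibration(n))
    for t in ["reel_blue","cradle","rack","tag_blue","reel_white","reel_black","parts_box","solder"]:
        print(t,[(round(r["conf"],2),world(n,r["centre"]).round(3).tolist()) for r in finder.look_for(n,t)][:4])
o=robot.get_obs();print(o)
E
```

```text
pics
side {'vertical_fov': 50.72711815619158, 'cx': 259.1062192956972, 'cy': 187.98150917797355, 'dist_coeffs': array([-0.07579367,  0.        ,  0.        ,  0.        ,  0.        ]), 'origin': array([-0.08232676,  0.8364563 ,  0.8958406 ]), 'orientation': array([ 0.38969459, -1.19190465, -2.23062765])}
reel_blue [(0.85, [0.695, -0.418, 0.147]), (0.63, [0.513, -0.254, 0.125]), (0.22, [0.626, 0.125, 0.107]), (0.18, [0.428, 0.415, 0.046])]
cradle [(0.56, [0.513, -0.252, 0.008])]
rack [(0.77, [0.695, 0.275, 0.193])]
tag_blue []
reel_white [(0.6, [0.618, 0.29, 0.11])]
reel_black [(0.73, [0.624, 0.12, 0.105]), (0.23, [0.511, -0.252, 0.008])]
parts_box [(0.8, [0.429, 0.418, 0.045])]
solder [(0.63, [0.735, -0.233, 0.044]), (0.23, [0.604, 0.226, 0.211])]
top {'vertical_fov': 43.780190577838766, 'cx': 259.92352178589914, 'cy': 185.3141227289767, 'dist_coeffs': array([-0.16664907,  0.        ,  0.        ,  0.        ,  0.        ]), 'origin': array([ 0.48944005, -0.02484608,  1.42730265]), 'orientation': array([ 0.05361647, -0.0827291 , -1.56765278])}
reel_blue [(0.78, [0.531, -0.265, 0.164
[... 287 characters left out ...]
.82, [0.742, -0.248, 0.055])]
{'time_s': 0.9, 'q': array([-1.32225858e+00,  3.78851572e-01,  1.73418088e+00, -2.34573610e-06,
        1.02850574e+00, -3.32894176e-02]), 'joint_velocities': array([ 0.00130783,  0.00143705,  0.00063004,  0.00153847,  0.00209947,
       -0.000292  ]), 'joint_torque': array([ 4.14088019e-03, -7.63673759e+01, -4.34734905e+01,  6.51576952e-02,
        3.88896663e-02, -3.30152439e-06]), 'tool_pos': array([ 0.19468586, -0.67241108,  0.21397512]), 'eef_rot': array([3.11039941e+00, 4.41223714e-01, 6.05156718e-06]), 'ft_force': array([ 0.69707344, -0.06314884,  0.15975871]), 'moment': array([ 0.05034148,  0.01270143, -0.04478395]), 'gripper_width': 0.09123348065107315}
```

View pics/side0.png

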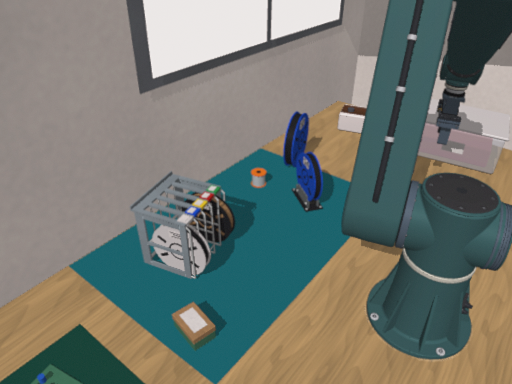

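View pics/top0.png

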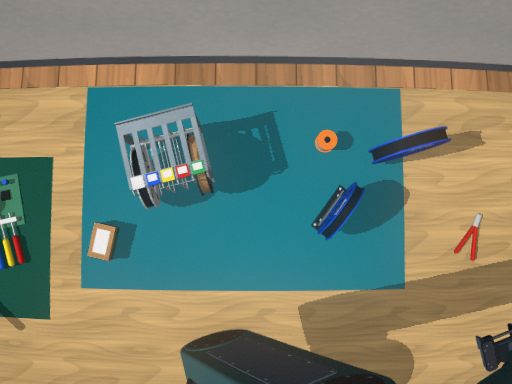

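Side: the rack is left of centre, the small reel sits in the cradle at about (308,178), and a bigger look-alike is behind it at (296,138). Top: the blue tag is at about (152,178), the cradle at (336,210), and the larger blue reel at (410,145). I'll zoom in for detail.

```bash
python3 - <<'E'
import cv2
im=cv2.imread("pics/top0.png")
cv2.imwrite("pics/z1.png",cv2.resize(im[95:215,105:225],None,fx=5,fy=5,interpolation=cv2.INTER_CUBIC))
cv2.imwrite("pics/z2.png",cv2.resize(im[165:255,295:395],None,fx=6,fy=6,interpolation=cv2.INTER_CUBIC))
s=cv2.imread("pics/side0.png")
cv2.imwrite("pics/z3.png",cv2.resize(s[165:285,130:250],None,fx=5,fy=5,interpolation=cv2.INTER_CUBIC))
cv2.imwrite("pics/z4.png",cv2.resize(s[100:220,260:360],None,fx=5,fy=5,interpolation=cv2.INTER_CUBIC))
E
```

```text
(no output)
```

View pics/z1.png

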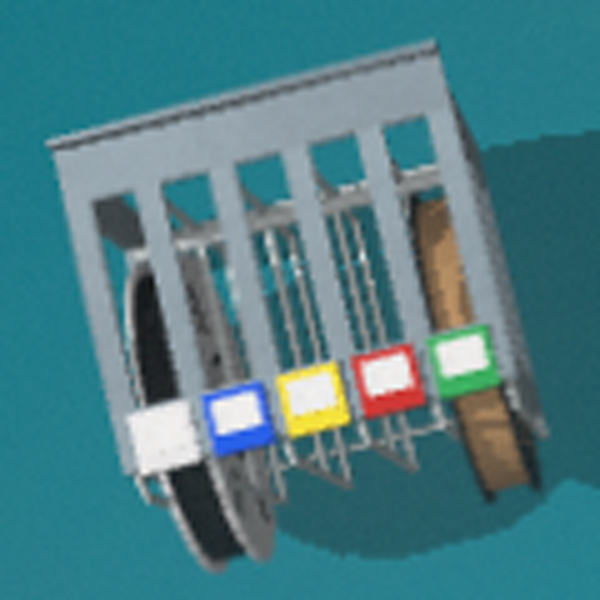

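View pics/z2.png

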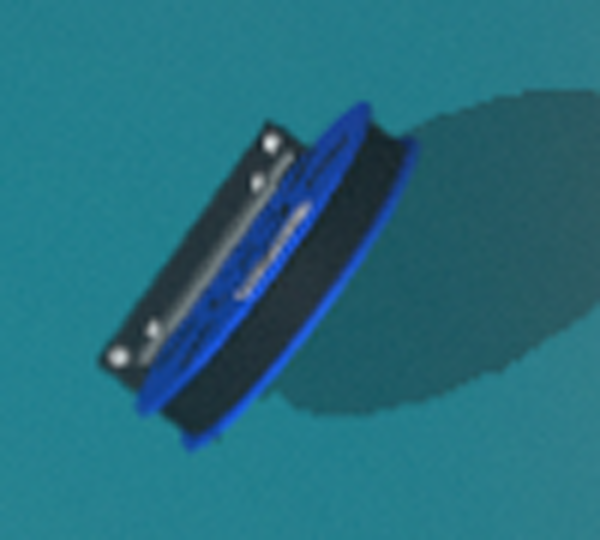

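View pics/z3.png

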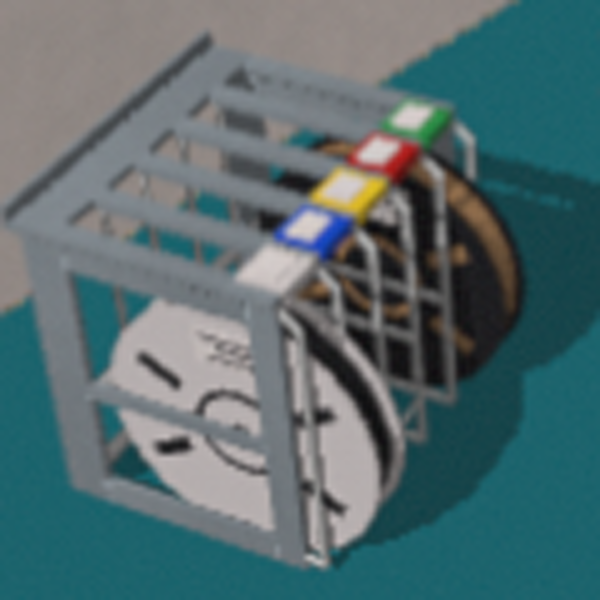

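View pics/z4.png

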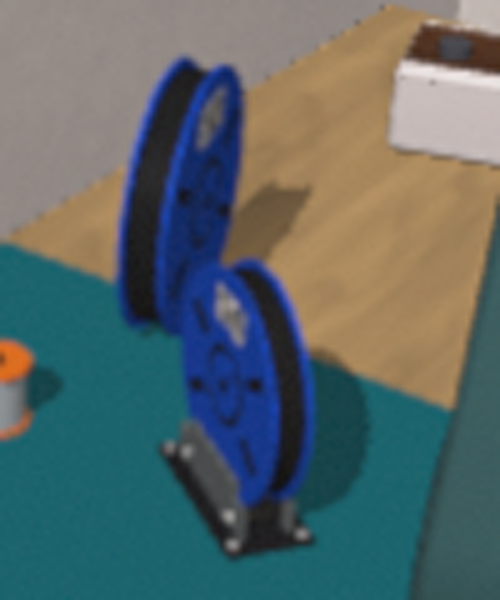

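```bash
python3 - <<'E'
from h import *
z=.206
t=[(50,143),(435,42),(165,437),(237,413),(313,392),(386,374),(462,355),(127,470),(515,395)]
s=[(8,213),(210,38),(275,267),(313,226),(347,188),(380,153),(416,118)]
T=ray("top",[(105+x/5,95+y/5) for x,y in t],z);S=ray("side",[(130+x/5,165+y/5) for x,y in s],z)
print(T.round(4));print(S.round(4))
# cradle bolts & base corners at z=.006, reel rim
c=[(118,357),(270,143),(100,362),(268,122)]
print(ray("top",[(295+x/6,165+y/6) for x,y in c],.006).round(4))
# top of reel: highest line z=.193? edges of rim tops
E
```

```text
[[0.7576 0.334  0.206 ]
 [0.8107 0.1308 0.206 ]
 [0.6025 0.2676 0.206 ]
 [0.615  0.2301 0.206 ]
 [0.626  0.1907 0.206 ]
 [0.6354 0.153  0.206 ]
 [0.6453 0.1138 0.206 ]
 [0.5853 0.2872 0.206 ]
 [0.6246 0.0861 0.206 ]]
[[0.7565 0.3264 0.206 ]
 [0.8075 0.1261 0.206 ]
 [0.6019 0.2656 0.206 ]
 [0.6122 0.2263 0.206 ]
 [0.6228 0.1884 0.206 ]
 [0.6323 0.151  0.206 ]
 [0.6409 0.1106 0.206 ]]
[[ 0.4964 -0.2145  0.006 ]
 [ 0.6033 -0.2921  0.006 ]
 [ 0.4939 -0.2055  0.006 ]
 [ 0.6138 -0.2912  0.006 ]]
```

```bash
cat >> h.py <<'E'
def T2(x,y,yaw,P):
    c,s=np.cos(yaw),np.sin(yaw);P=np.atleast_2d(P).astype(float)
    return np.c_[x+c*P[:,0]-s*P[:,1],y+s*P[:,0]+c*P[:,1],P[:,2]]
def circ(y,zc,n=72,r=.09):
    a=np.linspace(0,2*np.pi,n);return np.c_[r*np.cos(a),0*a+y,zc+r*np.sin(a)]
def overlay(n,im,polys,box,f,out):
    x0,y0,x1,y1=box
    z=cv2.resize(im[y0:y1,x0:x1],None,fx=f,fy=f,interpolation=cv2.INTER_CUBIC)
    for P,col in polys:
        uv=(proj(n,P)-[x0,y0]+.5)*f-.5
        cv2.polylines(z,[np.round(uv).astype(int)],False,col,1,cv2.LINE_AA)
    cv2.imwrite(out,z)
E
python3 - <<'E'
from h import *
from scipy.optimize import least_squares
# rack
t=[(50,143),(435,42),(165,437),(237,413),(313,392),(386,374),(462,355)]
s=[(8,213),(210,38),(275,267),(313,226),(347,188),(380,153),(416,118)]
uvT=np.array([(105+x/5,95+y/5) for x,y in t]);uvS=np.array([(130+x/5,165+y/5) for x,y in s])
def f(p):
    x,y,a,xt,xb=p
    M=np.array([[xb,.1025,.206],[xb,-.1025,.206]]+[[xt,k,.207] for k in(.08,.04,0,-.04,-.08)])
    W=T2(x,y,a,M); return np.r_[(proj("top",W)-uvT).ravel(),(proj("side",W)-uvS).ravel(),(xb-.195)*1e3]
r=least_squares(f,[.6,.2,.26,.03,.195]);print(r.x.round(4),np.degrees(r.x[2]));print(r.fun.round(1))
# reel silhouettes
from skimage import x if False else None
E
true
```

```text
File "<stdin>", line 13
    from skimage import x if False else None
                          ^^
SyntaxError: invalid syntax
```

```bash
python3 - <<'E'
from h import *
from scipy.optimize import least_squares,minimize
t=[(50,143),(435,42),(165,437),(237,413),(313,392),(386,374),(462,355)]
s=[(8,213),(210,38),(275,267),(313,226),(347,188),(380,153),(416,118)]
uvT=np.array([(105+x/5,95+y/5) for x,y in t]);uvS=np.array([(130+x/5,165+y/5) for x,y in s])
def f(p):
    x,y,a,xt,xb=p
    M=np.array([[xb,.1025,.206],[xb,-.1025,.206]]+[[xt,k,.207] for k in(.08,.04,0,-.04,-.08)])
    W=T2(x,y,a,M); return np.r_[(proj("top",W)-uvT).ravel(),(proj("side",W)-uvS).ravel(),(xb-.195)*1e3]
r=least_squares(f,[.6,.2,.26,.03,.195]);print(r.x.round(4),np.degrees(r.x[2]));print(r.fun.round(1))
rk=r.x[:3]
im={n:cv2.imread(f"pics/{n}0.png") for n in("top","side")}
# reel by blue mask IoU
def mask(n,p):
    m=np.zeros((384*4,512*4),np.uint8)
    for y in(-.015,.015): pass
    W=np.vstack([T2(*p,circ(-.015,.103)),T2(*p,circ(.015,.103))])
    h=cv2.convexHull(((proj(n,W)+.5)*4).astype(np.float32)).astype(int)
    cv2.fillPoly(m,[h],1);return m
box={"top":(305,175,375,245),"side":(293,150,325,203)}
M={}
for n in im:
    b,g,rr=[im[n][...,i].astype(int) for i in range(3)]
    k=((b>90)&(b>g*1.7)).astype(np.uint8); x0,y0,x1,y1=box[n]
    mm=np.zeros_like(k);mm[y0:y1,x0:x1]=k[y0:y1,x0:x1]
    pts=np.argwhere(mm)[:,::-1]; h=cv2.convexHull(pts.astype(np.int32))
    big=np.zeros((384*4,512*4),np.uint8)
    kk=cv2.resize(mm,None,fx=4,fy=4,interpolation=cv2.INTER_NEAREST)
    hh=cv2.convexHull(np.argwhere(kk)[:,::-1].astype(np.int32));cv2.fillPoly(big,[hh],1);M[n]=big
def cost(p,ns=("top","side")): return sum((1-(M[n]&mask(n,p)).sum()/(M[n]|mask(n,p)).sum()) for n in ns)
for ns in(("top",),("top","side")):
    q=minimize(cost,[.5335,-.277,-.625],args=(ns,),method="Nelder-Mead",options=dict(initial_simplex=[[.5335,-.277,-.625],[.54,-.277,-.625],[.5335,-.27,-.625],[.5335,-.277,-.6]]));print(ns,q.x.round(4),np.degrees(q.x[2]),q.fun)
p=q.x
Y=(0,255,255)
base=T2(*p,[[.075,.035,.006],[.075,-.035,.006],[-.075,-.035,.006],[-.075,.035,.006],[.075,.035,.006]])
pol=[(T2(*p,circ(-.015,.103)),Y),(T2(*p,circ(.015,.103)),Y),(base,(0,255,0))]
overlay("top",im["top"],pol,(295,165,395,255),6,"pics/o1.png")
overlay("side",im["side"],pol,(260,100,360,220),5,"pics/o2.png")
pol=[]
for k in(-.06,-.02,.02,.06): pol.append((T2(*rk,[[0,k,.0],[.147,k,0]]),Y));pol.append((T2(*rk,[[0,k,0],[0,k,.19]]),Y))
pol.append((T2(*rk,[[.025,-.1,.004],[.025,.1,.004]]),(0,255,0)))
pol.append((T2(*rk,[[.015,-.1025,.206],[.015,.1025,.206],[.195,.1025,.206],[.195,-.1025,.206],[.015,-.1025,.206]]),(0,255,0)))
for yy in(.08,-.08):
  for e in(-.015,.015): pol.append((T2(rk[0],rk[1],rk[2],circ(yy+e,.09)+[.055,0,0]),(255,0,255)))
overlay("top",im["top"],pol,(105,95,225,215),5,"pics/o3.png")
overlay("side",im["side"],pol,(130,165,250,285),5,"pics/o4.png")
E
```

```text
[0.5936 0.1819 0.2523 0.0308 0.195 ] 14.455528255945516
[ 1.5  0.3 -0.2  1.   0.1 -0.4  0.6  0.6  0.3  0.9  0.7  0.7  0.6  0.7
 -1.   0.5 -1.3  0.6 -0.8 -0.3 -0.9 -0.1 -0.5 -0.2 -0.3 -0.4 -1.  -0.3
  0. ]
('top',) [ 0.5348 -0.2753 -0.6232] -35.708197389840954 0.030708324416862776
('top', 'side') [ 0.534  -0.2754 -0.6097] -34.933555190143785 0.1718497703314139
```

```bash
cd pics; python3 -c "
import cv2,numpy as np
a=[cv2.imread(f'o{i}.png') for i in(1,2,3,4)]
f=lambda i,w,h:cv2.copyMakeBorder(i,0,h-i.shape[0],0,w-i.shape[1],0)
cv2.imwrite('o12.png',cv2.resize(np.hstack([f(a[0],600,600),f(a[1],500,600)]),(800,436)))
"
```

```text
(no output)
```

View pics/o12.png

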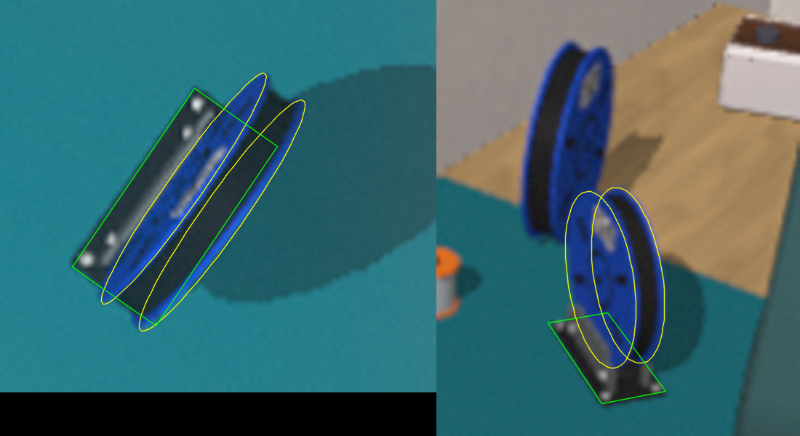

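View pics/o3.png

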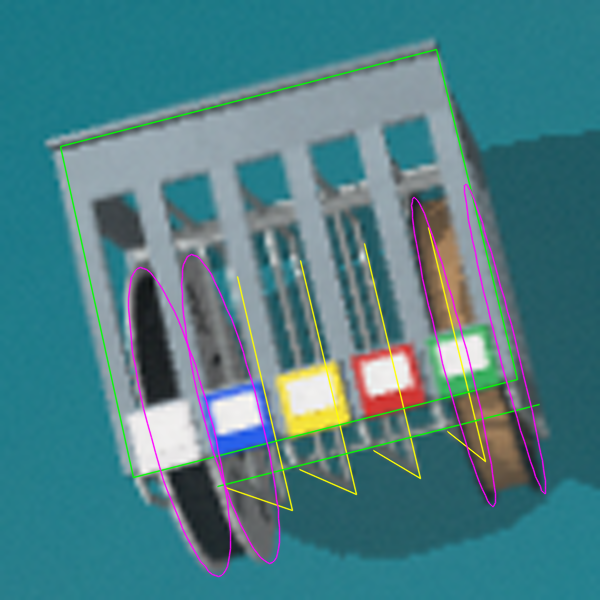

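View pics/o4.png

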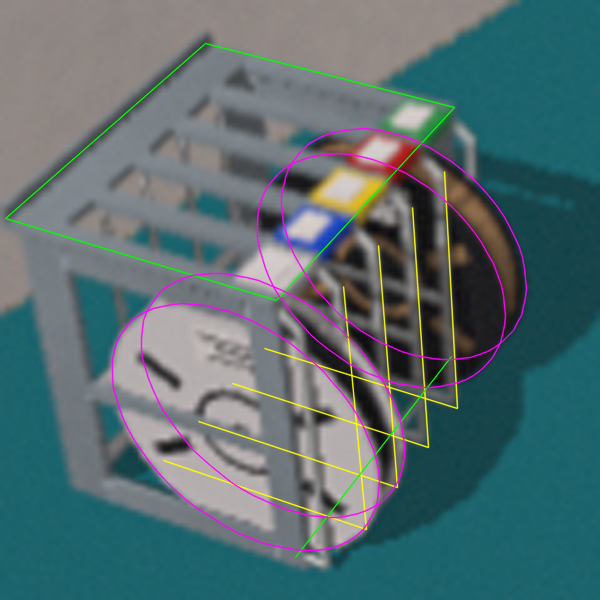

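Top and side agree to about 2–3 mm. The reel is at about (0.535, −0.275) with yaw −35.7°. The rack is at (0.594, 0.182) with yaw 14.5°, and the blue lane is at local y = +40. I'll grip the reel 45 mm behind its centre, at its rear-top, so the fingers stay outside the rack when it is placed.

>>> send_rows(commands=[[0, 0, -0.11, 25, 35, 15, 91], [0, 0, -0.22, 50, 70, 30, 91], [0, 0, -0.33, 75, 105, 50, 91], [0, 0, -0.44, 100, 140, 60, 91], [0, 0, -0.55, 126, 176, 60, 91], [0, 0, -0.66, 151, 211, 60, 91], [0, 0, -0.77, 176, 246, 60, 91], [0, 0, -0.88, 202, 282, 60, 91], [0, 0, -0.905, 227, 317, 60, 91], [0, 0, -0.905, 252, 352, 60, 91], [0, 0, -0.905, 278, 388, 60, 91], [0, 0, -0.905, 303, 423, 60, 91]], grip_force=15)

```text
time_s: 1.9
tool_pos: [0.4809, -0.2722, 0.2743]
eef_rot: [2.99, -0.963, 0.001]
ft_force: [1.0, -0.7, 0.4]
gripper_width: 0.0911
```

```bash
python3 - <<'E'
from h import *
o=robot.get_obs();print(o["time_s"],o["tool_pos"],o["eef_rot"],o["q"])
im=vision.capture("top")[...,::-1].copy();cv2.imwrite("pics/top1.png",im)
p=[.5348,-.2753,-.6232]
Y=(0,255,255)
Rm=R.from_rotvec(o["eef_rot"]).as_matrix();print(Rm.round(3))
tp=o["tool_pos"]; L=[(np.array([tp-Rm[:,1]*.0456,tp+Rm[:,1]*.0456]),(0,0,255)),(np.array([tp-Rm[:,0]*.016,tp+Rm[:,0]*.016]),(0,0,255))]
overlay("top",im,L+[(T2(*p,circ(-.015,.103)),Y),(T2(*p,circ(.015,.103)),Y)],(285,155,405,265),5,"pics/o5.png")
E
```

```text
1.9 [ 0.48085788 -0.27217128  0.27425464] [ 2.99009543e+00 -9.63301932e-01  9.23905868e-04] [-5.57230364e-01  7.41688186e-02  1.99371352e+00 -9.84372872e-06
  1.07310175e+00  1.63690056e+00]
[[ 0.812 -0.584  0.001]
 [-0.584 -0.812 -0.   ]
 [ 0.001 -0.    -1.   ]]
```

View pics/o5.png

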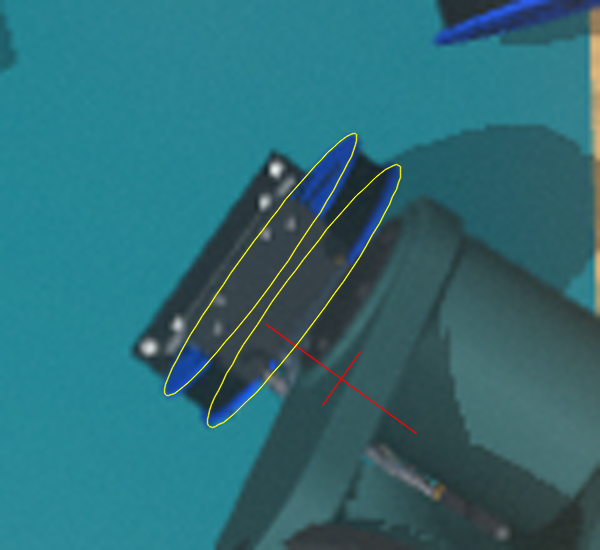

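The top view shows the gripper over the reel, and the reel outline matches the picture. The arm is still lagging behind its target, so I'll let it settle.

>>> send_rows(commands=[[0, 0, 0, 0, 0, 0, 91], [0, 0, 0, 0, 0, 0, 91], [0, 0, 0, 0, 0, 0, 91]])

```text
time_s: 2.2
tool_pos: [0.4796, -0.2747, 0.2739]
eef_rot: [2.99, -0.964, -0.0]
ft_force: [-0.7, -0.3, 0.5]
gripper_width: 0.0912
```

>>> send_rows(commands=[[0, 0, 0, 9, 13, -10, 91], [0, 0, 0, 18, 26, -30, 91], [0, 0, 0, 18, 26, -60, 91], [0, 0, 0, 18, 26, -90, 91], [0, 0, 0, 18, 26, -115, 91], [0, 0, 0, 18, 26, -135, 91], [0, 0, 0, 18, 26, -140, 91], [0, 0, 0, 18, 26, -140, 91], [0, 0, 0, 18, 26, -140, 91]])

```text
time_s: 2.95
tool_pos: [0.4981, -0.249, 0.1347]
eef_rot: [2.99, -0.965, 0.001]
ft_force: [-0.2, 0.5, 0.3]
gripper_width: 0.0909
```

>>> send_rows(commands=[[0, 0, 0, 0, 0, 0, 40], [0, 0, 0, 0, 0, 0, 34], [0, 0, 0, 0, 0, 0, 34], [0, 0, 0, 0, 0, 0, 34], [0, 0, 0, 0, 0, 0, 34], [0, 0, 0, 0, 0, 0, 34]], grip_force=10)

```text
time_s: 3.45
tool_pos: [0.4981, -0.248, 0.1341]
eef_rot: [2.99, -0.963, 0.001]
ft_force: [0.4, -0.1, -0.6]
gripper_width: 0.0539
```

```bash
python3 - <<'E'
from h import *
o=robot.get_obs();print(o["time_s"],o["tool_pos"],o["eef_rot"],o["ft_force"],o["gripper_width"])
for n in("side","top"):
  im=vision.capture(n)[...,::-1].copy();cv2.imwrite(f"pics/{n}2.png",im)
s=cv2.imread("pics/side2.png");t=cv2.imread("pics/top2.png")
cv2.imwrite("pics/v2.png",np.hstack([cv2.resize(s[90:220,255:355],None,fx=4,fy=4),cv2.resize(t[145:275,300:400],None,fx=4,fy=4)]))
E
```

```text
3.45 [ 0.49810737 -0.24803157  0.13414528] [ 2.99026392e+00 -9.62988178e-01  5.13150443e-04] [ 0.37232055 -0.08348493 -0.58884451] 0.053851019090726746
```

View pics/v2.png

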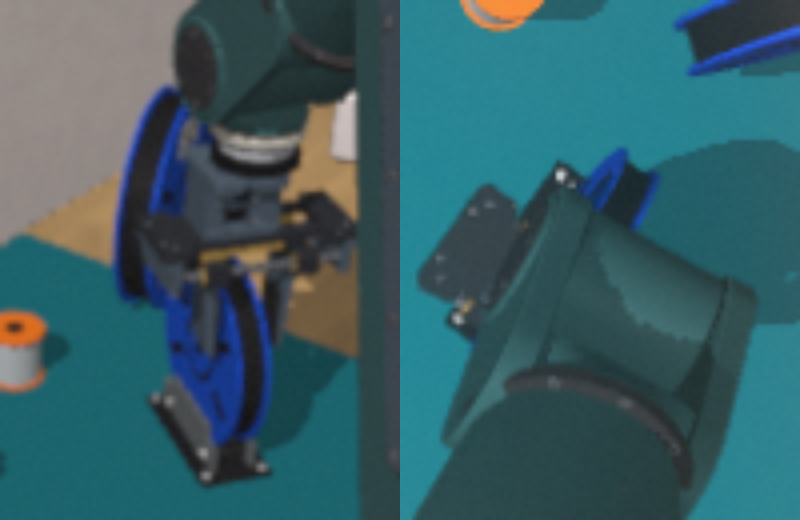

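The fingers straddle the reel rim. I'll carry on closing.

>>> send_rows(commands=[[0, 0, 0, 0, 0, 0, 32], [0, 0, 0, 0, 0, 0, 32], [0, 0, 0, 0, 0, 0, 32], [0, 0, 0, 0, 0, 0, 32], [0, 0, 0, 0, 0, 0, 32]])

```text
time_s: 3.97
tool_pos: [0.498, -0.248, 0.1339]
eef_rot: [-2.99, 0.963, 0.0]
ft_force: [0.6, 0.5, -0.7]
gripper_width: 0.0324
```

>>> send_rows(commands=[[0, 0, 0, 0, 0, 0, 20], [0, 0, 0, 0, 0, 0, 20], [0, 0, 0, 0, 0, 0, 20]], grip_force=10)

```text
time_s: 4.22
tool_pos: [0.498, -0.248, 0.1339]
eef_rot: [-2.99, 0.963, 0.0]
ft_force: [-0.2, 0.3, -0.2]
gripper_width: 0.0301
```

Centred grasp: 30.1 mm opening and no side force. I'll tighten and lift.

>>> send_rows(commands=[[0, 0, 0, 0, 0, 0, 20], [0, 0, 0, 0, 0, 0, 20], [0, 0, 0, 0, 0, 5, 20], [0, 0, 0, 0, 0, 15, 20], [0, 0, 0, 0, 0, 30, 20], [0, 0, 0, 0, 0, 45, 20], [0, 0, 0, 0, 0, 60, 20], [0, 0, 0, 0, 0, 70, 20], [0, 0, 0, 0, 0, 75, 20], [0, 0, 0, 0, 0, 75, 20]], grip_force=40)

```text
time_s: 5.05
tool_pos: [0.4985, -0.2483, 0.2103]
eef_rot: [2.99, -0.963, 0.003]
ft_force: [0.2, -0.1, -2.1]
gripper_width: 0.0298
```

```bash
python3 - <<'E'
from h import *
o=robot.get_obs();print(o["time_s"],o["tool_pos"],o["eef_rot"],o["ft_force"],o["moment"],o["gripper_width"])
im=vision.capture("side")[...,::-1].copy();cv2.imwrite(f"pics/side3.png",im)
cv2.imwrite("pics/v3.png",cv2.resize(im[60:220,225:375],None,fx=4,fy=4)[:600])
E
```

```text
5.05 [ 0.49850457 -0.24827069  0.21025617] [ 2.98997283 -0.96303128  0.00300289] [ 0.16701184 -0.09382806 -2.09043682] [ 0.11838784  0.11345847 -0.06789246] 0.029777197839225823
```

View pics/v3.png

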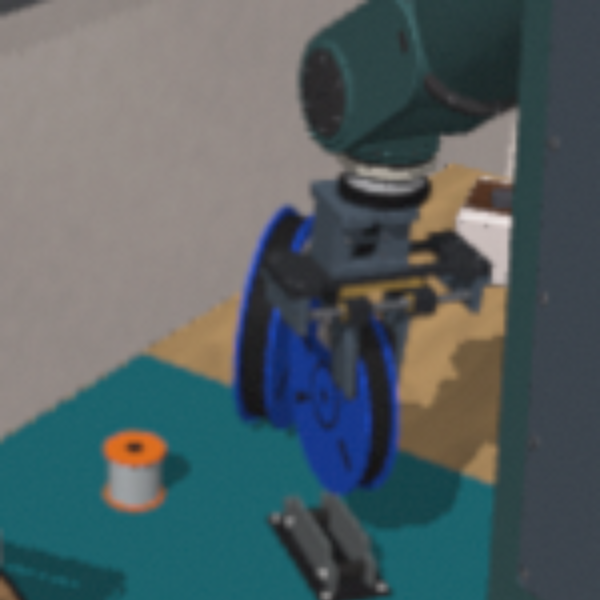

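The reel is held and clear of the cradle (about 2.1 N). Next, transport to in front of the rack.

>>> send_rows(commands=[[0, 0, 0.04, -3, 20, 0, 20], [0, 0, 0.11, -7, 50, 0, 20], [0, 0, 0.19, -12, 80, 0, 20], [0, 0, 0.27, -16, 110, 0, 20], [0, 0, 0.35, -21, 140, 0, 20], [0, 0, 0.43, -25, 170, 0, 20], [0, 0, 0.51, -30, 200, 0, 20], [0, 0, 0.59, -35, 230, 0, 20], [0, 0, 0.67, -40, 260, -10, 20], [0, 0, 0.75, -44, 290, -20, 20], [0, 0, 0.82, -49, 320, -30, 20], [0, 0, 0.876, -53, 345, -40, 20]])

```text
time_s: 6.1
tool_pos: [0.4439, 0.0986, 0.1678]
eef_rot: [-3.116, -0.402, 0.002]
ft_force: [1.2, -0.2, -1.9]
gripper_width: 0.03
```

>>> send_rows(commands=[[0, 0, 0, -4, 28, -5, 20], [0, 0, 0, -8, 56, -10, 20], [0, 0, 0, -12, 80, -15, 20], [0, 0, 0, -12, 85, -15, 20], [0, 0, 0, -12, 85, -15, 20]])

```text
time_s: 6.52
tool_pos: [0.4323, 0.1829, 0.153]
eef_rot: [3.116, 0.4, -0.003]
ft_force: [0.1, -1.0, -2.2]
gripper_width: 0.03
```

```bash
cat > look.py <<'E'
from h import *
import sys
tag=sys.argv[1]
o=robot.get_obs();tp=o["tool_pos"];Rm=R.from_rotvec(o["eef_rot"]).as_matrix()
yaw=np.arctan2(Rm[1,0],Rm[0,0])
print(o["time_s"],tp.round(4),np.degrees(yaw).round(2),Rm[:,2].round(3),o["ft_force"].round(2),o["gripper_width"])
rk=[.5936,.1819,.2523]; c,s=np.cos(rk[2]),np.sin(rk[2]);d=tp[:2]-rk[:2]
print("TCP in rack:",np.array([c*d[0]+s*d[1],-s*d[0]+c*d[1]]).round(4))
for n,b,f in(("top",(105,95,245,235),4.2),("side",(130,155,270,295),4.2)):
    im=vision.capture(n)[...,::-1].copy();cv2.imwrite(f"pics/{n}_{tag}.png",im)
    x0,y0,x1,y1=b
    cv2.imwrite(f"pics/{n}_{tag}z.png",cv2.resize(im[y0:y1,x0:x1],None,fx=f,fy=f,interpolation=cv2.INTER_CUBIC))
E
python3 look.py a
```

```text
6.5167 [0.4323 0.1829 0.153 ] 14.62 [-0.002 -0.001 -1.   ] [ 0.12 -1.01 -2.21] 0.03000184274433209
TCP in rack: [-0.156   0.0412]
```

View pics/top_az.png

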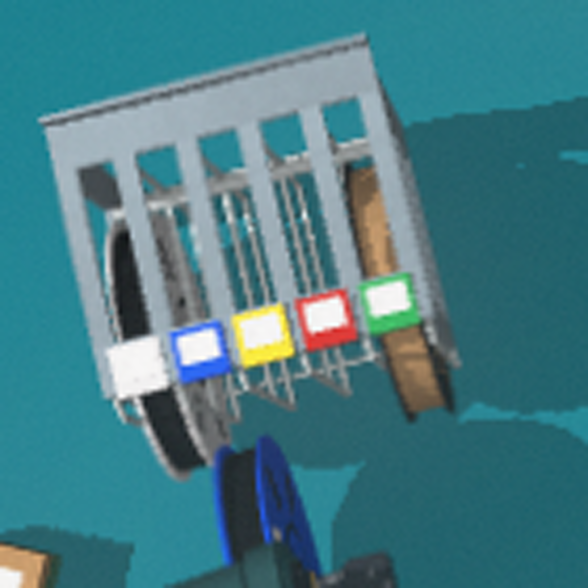

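View pics/side_az.png

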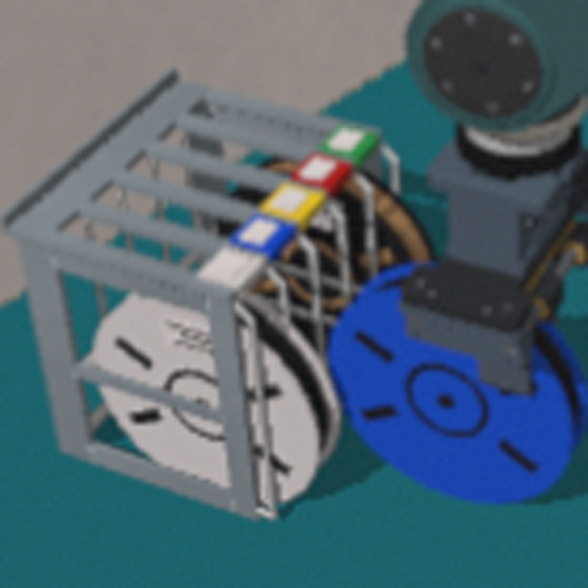

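```bash
cat > ov.py <<'E'
from h import *
import sys
tag=sys.argv[1]; rk=[float(v) for v in sys.argv[2:5]] if len(sys.argv)>4 else [.5936,.1819,.2523]
o=robot.get_obs();tp=o["tool_pos"];Rm=R.from_rotvec(o["eef_rot"]).as_matrix();yaw=np.arctan2(Rm[1,0],Rm[0,0])
Y=(0,255,255);zc=tp[2]-.031
pol=[(T2(tp[0],tp[1],yaw,circ(e,zc)+[.045,0,0]),Y) for e in(-.015,.015)]
for yy in(.08,-.08):
  for e in(-.015,.015): pol.append((T2(*rk,circ(yy+e,.09)+[.055,0,0]),(255,0,255)))
for k in(-.08,-.04,0,.04,.08): pol.append((T2(*rk,[[.015,k-.016,.207],[.045,k-.016,.207],[.045,k+.016,.207],[.015,k+.016,.207],[.015,k-.016,.207]]),(0,255,0)))
for k in(-.0225,.0225,.0575): pol.append((T2(*rk,[[0,k,0],[0,k,.19]]),(0,128,255)))
overlay("top",cv2.imread(f"pics/top_{tag}.png"),pol,(120,130,230,235),6,f"pics/ot_{tag}.png")
overlay("side",cv2.imread(f"pics/side_{tag}.png"),pol,(145,165,275,285),5,f"pics/os_{tag}.png")
E
python3 ov.py a
```

```text
(no output)
```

View pics/ot_a.png

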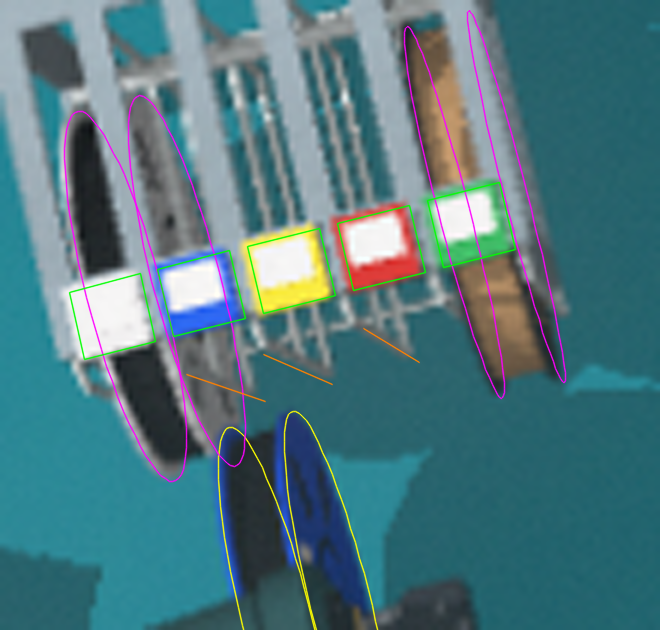

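View pics/os_a.png

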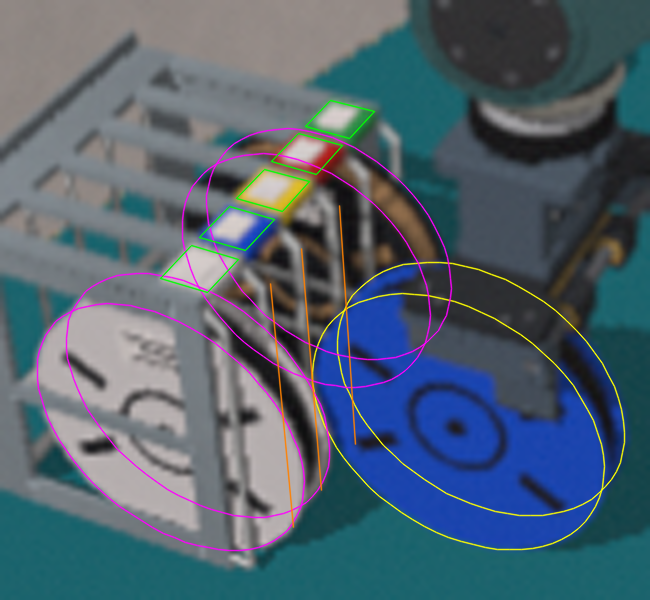

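```bash
cat > tags.py <<'E'
from h import *
import sys
tag=sys.argv[1]
rk=np.array([.5936,.1819,.2523])
def local(W): 
    c,s=np.cos(rk[2]),np.sin(rk[2]);d=W[:,:2]-rk[:2];return np.c_[c*d[:,0]+s*d[:,1],-s*d[:,0]+c*d[:,1]]
for n in("top","side"):
    im=cv2.imread(f"pics/{n}_{tag}.png");big=cv2.resize(im,None,fx=4,fy=4,interpolation=cv2.INTER_CUBIC);hsv=cv2.cvtColor(big,cv2.COLOR_BGR2HSV)
    for name,ex,(lo,hi) in(("blue",.04,(108,125)),("yellow",0,(22,33)),("red",-.04,(172,180)),("green",-.08,(55,78))):
        k=cv2.inRange(hsv,(lo,120,80),(hi,255,255))
        pc=proj(n,T2(*rk,[[.031,ex,.207]]))[0]*4
        m=np.zeros_like(k);x,y=pc.astype(int);m[y-50:y+50,x-50:x+50]=k[y-50:y+50,x-50:x+50]
        nl,lab,st,ce=cv2.connectedComponentsWithStats(m)
        i=1+np.argmax(st[1:,4]);h=cv2.convexHull(np.argwhere(lab==i)[:,::-1].astype(np.int32))
        M=cv2.moments(h);c=np.array([M["m10"]/M["m00"],M["m01"]/M["m00"]]);c=(c+.5)/4-.5
        print(n,name,st[i,4],(local(ray(n,[c],.207))[0]*1e3).round(1),ex*1e3)
# blue reel lateral in top
E
python3 tags.py a
python3 - <<'E'
from h import *
from scipy.optimize import minimize
o=robot.get_obs();tp=o["tool_pos"];Rm=R.from_rotvec(o["eef_rot"]).as_matrix();yaw=np.arctan2(Rm[1,0],Rm[0,0]);zc=tp[2]-.031
for n,box in(("top",(150,192,187,233)),("side",(203,210,275,280))):
    im=cv2.resize(cv2.imread(f"pics/{n}_a.png"),None,fx=4,fy=4,interpolation=cv2.INTER_CUBIC);b,g,r=[im[...,i].astype(int) for i in range(3)]
    k=((b>80)&(b>g*1.6)&(b>r*2)).astype(np.uint8);x0,y0,x1,y1=[4*v for v in box]
    if n=="top":
        # edge rows: leftmost / rightmost blue per row near front end vs model flanges
        for row in range(204,226,4):
            xs=np.where(k[row*4+2,x0:x1])[0]+x0
            W=[T2(tp[0],tp[1],yaw,circ(e,zc,1440)+[.045,0,0]) for e in(-.015,.015)]
            uv=[proj(n,w) for w in W]
            h=np.vstack(uv);s=h[np.abs(h[:,1]-row)<.25]
            if len(xs): print(row,"obs",(xs.min()+.5)/4-.5,(xs.max()+.5)/4-.5,"mod",s[:,0].min().round(2),s[:,0].max().round(2))
    else:
        for col in range(212,250,6):
            ys=np.where(k[y0:y1+40,col*4+2])[0]+y0
            h=np.vstack([proj(n,T2(tp[0],tp[1],yaw,circ(e,zc,1440)+[.045,0,0])) for e in(-.015,.015)]);s=h[np.abs(h[:,0]-col)<.25]
            print(col,"obs",(ys.max()+.5)/4-.5,"mod",s[:,1].max().round(2))
E
```

```text
top blue 1459 [30.6 41.9] 40.0
top yellow 1357 [30.7  1.9] 0.0
top red 8 [ 30.3 -54. ] -40.0
top green 749 [ 21.4 -78.9] -80.0
side blue 819 [25.8 44.6] 40.0
side yellow 834 [25.6  4.7] 0.0
side red 28 [ 20.  -54.2] -40.0
side green 377 [ 15.  -76.2] -80.0
204 obs 155.875 172.125 mod 156.09 173.04
208 obs 155.375 172.375 mod 155.93 174.72
212 obs 155.625 175.125 mod 156.12 176.22
216 obs 155.875 176.625 mod 156.52 177.52
220 obs 156.375 177.875 mod 157.09 178.76
224 obs 157.375 179.125 mod 157.77 179.91
212 obs 253.625 mod 254.61
218 obs 261.875 mod 261.71
224 obs 266.375 mod 266.62
230 obs 269.875 mod 270.21
236 obs 272.625 mod 272.67
242 obs 273.875 mod 274.09
248 obs 274.625 mod 274.46
```

In the top view both the held reel and the rack tags read about 1.7 mm left of the model. That is camera bias, so the relative alignment is within about 1 mm. I'll trim 1 mm sideways and slide in while low.

>>> send_rows(commands=[[0, 0, 0, 1, -1, -12, 20], [0, 0, 0, 5, 0, -24, 20], [0, 0, 0, 13, 2, -26, 20], [0, 0, 0, 23, 5, -26, 20], [0, 0, 0, 32, 7, -26, 20], [0, 0, 0, 42, 10, -26, 20], [0, 0, 0, 46, 11, -26, 20], [0, 0, 0, 46, 11, -26, 20]])

```text
time_s: 7.28
tool_pos: [0.4808, 0.1933, 0.1286]
eef_rot: [-3.116, -0.396, -0.002]
ft_force: [0.1, 4.2, -1.1]
gripper_width: 0.0295
```

```bash
python3 look.py b; python3 ov.py b .5934 .1822 .2523
```

```text
7.2833 [0.4808 0.1933 0.1286] 14.47 [ 0.002  0.001 -1.   ] [ 0.05  4.19 -1.08] 0.02954643313973171
TCP in rack: [-0.1063  0.0392]
```

View pics/top_bz.png

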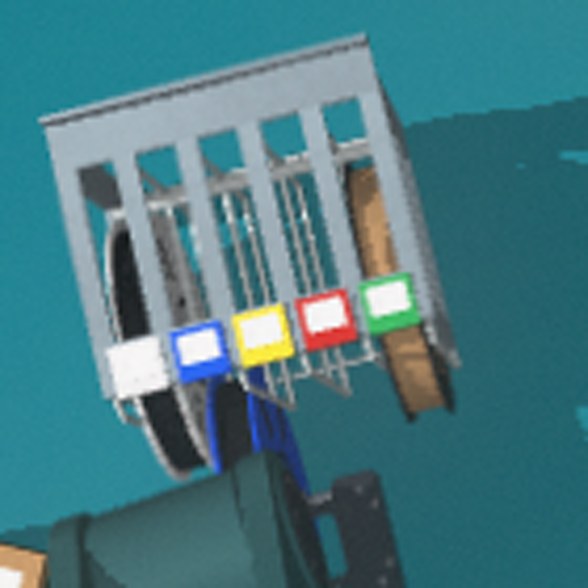

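View pics/side_bz.png

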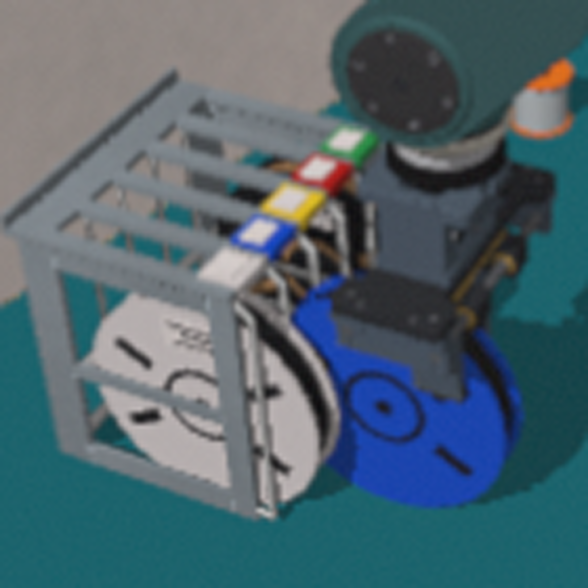

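The reel is entering the correct lane, but there's a 4 N sideways force toward +y. I'll shift 1.5 mm to +y and see whether it goes.

>>> send_rows(commands=[[0, 0, 0, 0, 0, 0, 20], [0, 0, 0, 0, 0, 0, 20]])

```text
time_s: 7.55
tool_pos: [0.4791, 0.1929, 0.1283]
eef_rot: [-3.116, -0.396, -0.001]
ft_force: [1.2, 2.0, -1.6]
gripper_width: 0.0297
```

>>> send_rows(commands=[[0, 0, 0, 0, 1.5, 0, 20], [0, 0, 0, 0, 1.5, 0, 20], [0, 0, 0, 0, 1.5, 0, 20]])

```text
time_s: 7.8
tool_pos: [0.4788, 0.1943, 0.1279]
eef_rot: [3.116, 0.396, -0.001]
ft_force: [1.4, 0.1, -1.6]
gripper_width: 0.03
```

The force is gone. I'll continue in with a further slight +y trim.

>>> send_rows(commands=[[0, 0, 0, 6, 2, 0, 20], [0, 0, 0, 14, 4, 0, 20], [0, 0, 0, 22, 6.5, 0, 20], [0, 0, 0, 30, 8.5, 0, 20], [0, 0, 0, 30, 8.5, 0, 20]])

```text
time_s: 8.22
tool_pos: [0.511, 0.2035, 0.1281]
eef_rot: [-3.116, -0.396, -0.002]
ft_force: [-0.0, 0.5, -2.3]
gripper_width: 0.0299
```

>>> send_rows(commands=[[0, 0, 0, 7, 2, 0, 20], [0, 0, 0, 14, 3.5, 0, 20], [0, 0, 0, 20, 5, 0, 20], [0, 0, 0, 20, 5, 0, 20], [0, 0, 0, 20, 5, 0, 20]])

```text
time_s: 8.63
tool_pos: [0.5292, 0.208, 0.1278]
eef_rot: [3.117, 0.396, -0.0]
ft_force: [-1.1, -0.1, -2.0]
gripper_width: 0.0298
```

```bash
python3 look.py c
```

```text
8.6333 [0.5292 0.208  0.1278] 14.48 [-0. -0. -1.] [-1.09 -0.15 -1.96] 0.029785228560486456
TCP in rack: [-0.0558  0.0414]
```

View pics/top_cz.png

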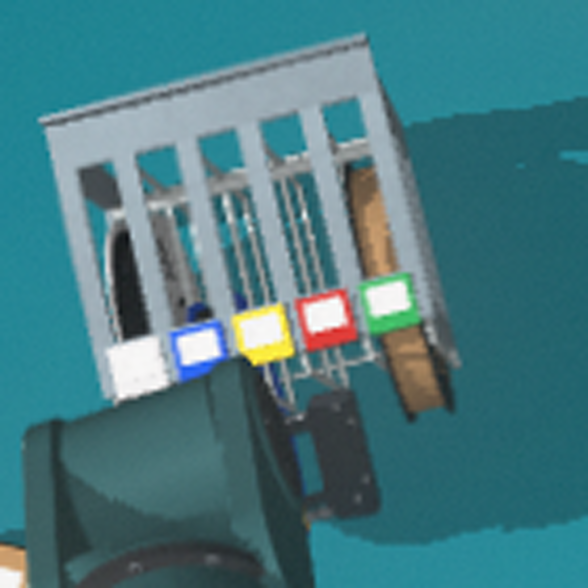

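View pics/side_cz.png

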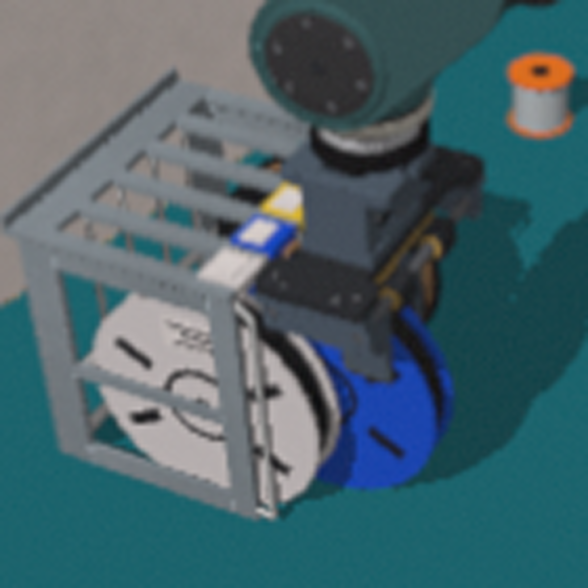

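The reel is in the lane up to near the bar, with no side load. I'll lower it to the bench.

>>> send_rows(commands=[[0, 0, 0, 0, 0, -3, 20], [0, 0, 0, 0, 0, -5, 20], [0, 0, 0, 0, 0, -6, 20], [0, 0, 0, 0, 0, -6, 20]])

```text
time_s: 9.07
tool_pos: [0.5287, 0.2079, 0.1215]
eef_rot: [3.116, 0.396, -0.001]
ft_force: [0.2, -0.0, -1.6]
gripper_width: 0.0295
```

>>> send_rows(commands=[[0, 0, 0, 0, 0, -1, 20], [0, 0, 0, 0, 0, -1, 20], [0, 0, 0, 0, 0, -1, 20]])

```text
time_s: 9.32
tool_pos: [0.529, 0.208, 0.1212]
eef_rot: [3.117, 0.396, -0.0]
ft_force: [-2.5, -0.2, 4.1]
gripper_width: 0.0299
```

The reel is on the bench, with the vertical force now reversed. I'll release it, back away up, and close the fingers.

>>> send_rows(commands=[[0, 0, 0, 0, 0, 0, 44], [0, 0, 0, 0, 0, 0, 44], [0, 0, 0, 0, 0, 0, 44], [0, 0, 0, 0, 0, 0, 44], [0, 0, 0, 0, 0, 0, 44]])

```text
time_s: 9.73
tool_pos: [0.5291, 0.208, 0.1209]
eef_rot: [-3.116, -0.396, -0.0]
ft_force: [-0.9, -0.1, -0.0]
gripper_width: 0.044
```

>>> send_rows(commands=[[0, 0, 0, -8, -2, 10, 44], [0, 0, 0, -20, -5, 30, 44], [0, 0, 0, -40, -10, 60, 44], [0, 0, 0, -65, -17, 85, 44], [0, 0, 0, -65, -17, 85, 44]])

```text
time_s: 10.15
tool_pos: [0.4628, 0.1908, 0.2099]
eef_rot: [-3.116, -0.396, -0.007]
ft_force: [1.4, 0.5, 1.5]
gripper_width: 0.0441
```

```bash
python3 look.py d
```

```text
10.15 [0.4628 0.1908 0.2099] 14.5 [ 0.004  0.001 -1.   ] [1.38 0.53 1.55] 0.04411046967662551
TCP in rack: [-0.1245  0.0413]
```

View pics/side_dz.png

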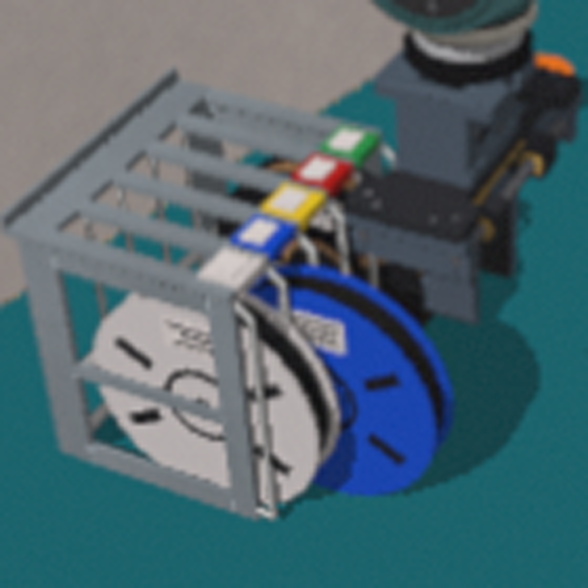

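View pics/top_dz.png

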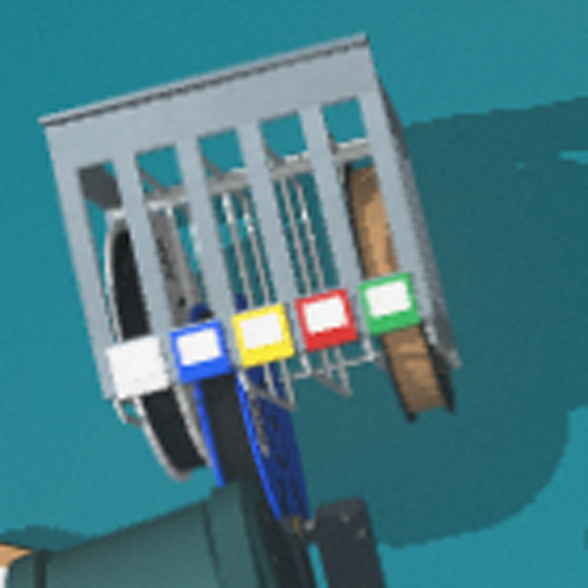

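The reel stands upright in the lane at the bar. Next is the push: fingers 14 mm apart so both flanges are pushed, tool tilted 20° so the body stays clear, contact at about 75–80 mm high.

>>> send_rows(commands=[[0.022, -0.085, 0, -5, -1, -20, 14], [0.044, -0.17, 0, -10, -2.5, -50, 14], [0.066, -0.255, 0, -12, -3, -80, 14], [0.087, -0.339, 0, -12, -3, -110, 14], [0.087, -0.339, 0, -12, -3, -130, 14], [0.087, -0.339, 0, -12, -3, -140, 14], [0.087, -0.339, 0, -12, -3, -140, 14], [0.087, -0.339, 0, -12, -3, -140, 14]], grip_force=20)

```text
time_s: 10.92
tool_pos: [0.4558, 0.192, 0.089]
eef_rot: [-3.047, -0.385, -0.492]
ft_force: [-0.5, 0.1, 0.2]
gripper_width: 0.0144
```

```bash
python3 look.py e
```

```text
10.9167 [0.4558 0.192  0.089 ] 14.48 [ 0.306  0.07  -0.95 ] [-0.52  0.07  0.25] 0.01435689953160535
TCP in rack: [-0.131   0.0441]
```

View pics/side_ez.png

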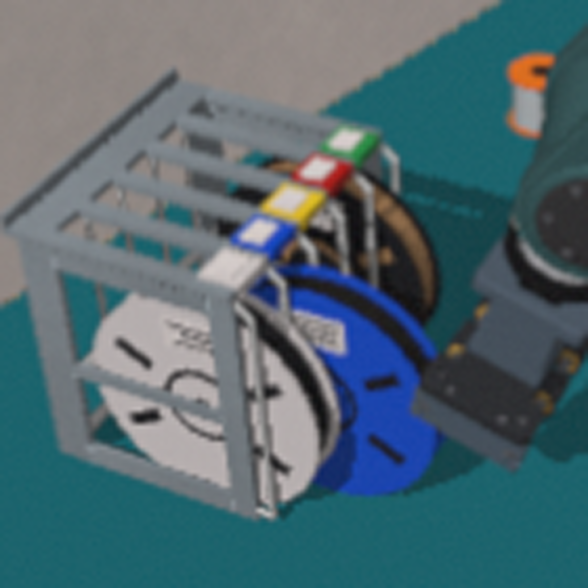

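>>> send_rows(commands=[[0, 0, 0, 5, 0, -8, 14], [0, 0, 0, 10, 0, -18, 14], [0, 0, 0, 10, 0, -18, 14], [0, 0, 0, 10, 0, -18, 14]])

```text
time_s: 11.35
tool_pos: [0.4661, 0.1928, 0.0793]
eef_rot: [-3.056, -0.385, -0.471]
ft_force: [0.6, 0.3, -0.3]
gripper_width: 0.014
```

```bash
python3 look.py f
```

```text
11.35 [0.4661 0.1928 0.0793] 14.46 [ 0.293  0.062 -0.954] [ 0.59  0.25 -0.35] 0.013977707549780975
TCP in rack: [-0.1207  0.0424]
```

>>> send_rows(commands=[[0, 0, 0, 3, 0.7, -5, 14], [0, 0, 0, 6, 1.4, -9, 14], [0, 0, 0, 10, 2.4, -9, 14], [0, 0, 0, 14, 3.4, -9, 14], [0, 0, 0, 18, 4.4, -9, 14], [0, 0, 0, 22, 5.3, -9, 14], [0, 0, 0, 22, 5.3, -9, 14]])

```text
time_s: 12.03
tool_pos: [0.4888, 0.1986, 0.0725]
eef_rot: [-3.058, -0.385, -0.468]
ft_force: [-0.7, 0.3, -0.4]
gripper_width: 0.0141
```

```bash
python3 look.py g
```

```text
12.0333 [0.4888 0.1986 0.0725] 14.46 [ 0.291  0.061 -0.955] [-0.71  0.27 -0.42] 0.014108830645797358
TCP in rack: [-0.0973  0.0424]
```

View pics/side_gz.png

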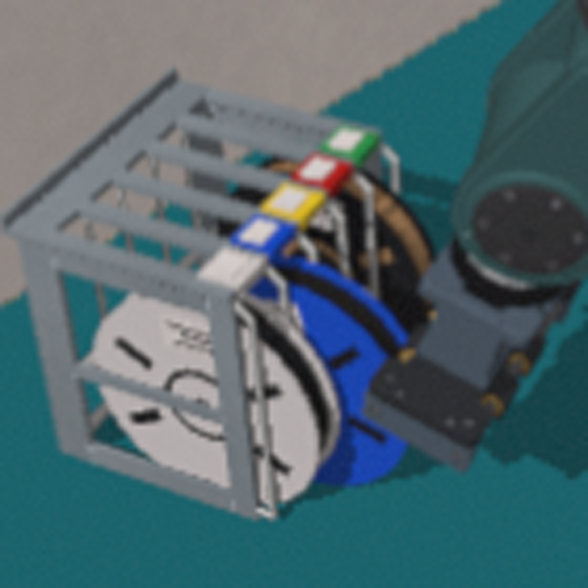

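>>> send_rows(commands=[[0, 0, 0, 3, 0.7, 0, 14], [0, 0, 0, 6, 1.4, 0, 14], [0, 0, 0, 9, 2.1, 0, 14], [0, 0, 0, 12, 2.8, 0, 14], [0, 0, 0, 12, 2.8, 0, 14]])

```text
time_s: 12.55
tool_pos: [0.5008, 0.2015, 0.0727]
eef_rot: [-3.057, -0.385, -0.468]
ft_force: [-0.0, 0.3, 1.5]
gripper_width: 0.014
```

>>> send_rows(commands=[[0, 0, 0, 3, 0.8, 0, 14], [0, 0, 0, 6, 1.5, 0, 14], [0, 0, 0, 9, 2.3, 0, 14], [0, 0, 0, 12, 3, 0, 14], [0, 0, 0, 12, 3, 0, 14]])

```text
time_s: 12.97
tool_pos: [0.5127, 0.2044, 0.0726]
eef_rot: [-3.058, -0.385, -0.467]
ft_force: [0.5, -0.0, 0.4]
gripper_width: 0.0141
```

```bash
python3 look.py h
```

```text
12.9667 [0.5127 0.2044 0.0726] 14.47 [ 0.291  0.061 -0.955] [ 0.49 -0.01  0.39] 0.01406386181004096
TCP in rack: [-0.0727  0.042 ]
```

View pics/side_hz.png

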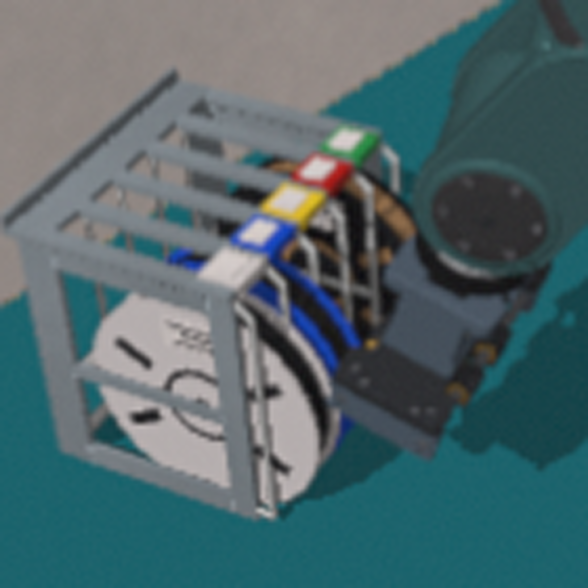

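The reel has moved over the bar and is nearly level with the white one. I'll keep pushing gently until it stops.

>>> send_rows(commands=[[0, 0, 0, 3, 0.8, 0, 14], [0, 0, 0, 6, 1.5, 0, 14], [0, 0, 0, 9, 2.3, 0, 14], [0, 0, 0, 12, 3, 0, 14], [0, 0, 0, 12, 3, 0, 14]])

```text
time_s: 13.48
tool_pos: [0.5247, 0.2074, 0.0726]
eef_rot: [-3.058, -0.385, -0.467]
ft_force: [-0.5, -0.1, -0.0]
gripper_width: 0.0138
```

>>> send_rows(commands=[[0, 0, 0, 2, 0.5, 0, 14], [0, 0, 0, 4, 1, 0, 14], [0, 0, 0, 6, 1.5, 0, 14], [0, 0, 0, 6, 1.5, 0, 14]])

```text
time_s: 13.82
tool_pos: [0.5304, 0.2088, 0.0725]
eef_rot: [-3.058, -0.385, -0.467]
ft_force: [-0.5, -0.6, 0.4]
gripper_width: 0.0141
```

```bash
python3 look.py i
```

```text
13.8167 [0.5304 0.2088 0.0725] 14.47 [ 0.291  0.061 -0.955] [-0.55 -0.62  0.45] 0.014080171140989032
TCP in rack: [-0.0545  0.0419]
```

View pics/side_iz.png

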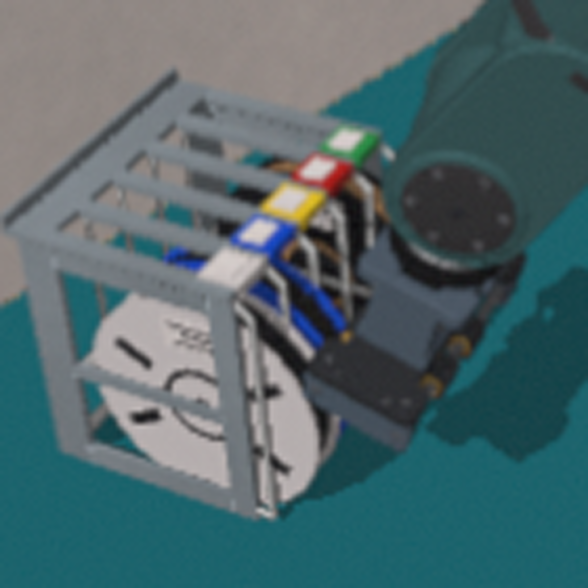

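View pics/top_iz.png

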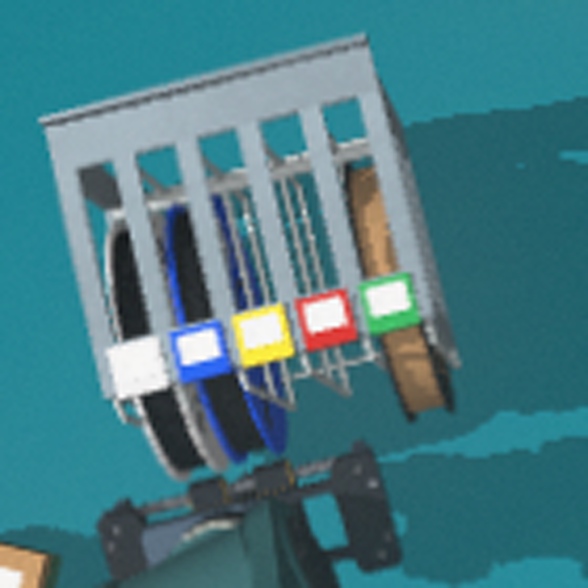

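The top view shows the blue reel level with the white and black ones. A little more gentle pushing will confirm it is against the stop.

>>> send_rows(commands=[[0, 0, 0, 1, 0.2, 0, 14], [0, 0, 0, 2, 0.5, 0, 14], [0, 0, 0, 3, 0.7, 0, 14], [0, 0, 0, 3, 0.7, 0, 14]])

```text
time_s: 14.25
tool_pos: [0.5332, 0.2095, 0.0725]
eef_rot: [-3.058, -0.385, -0.467]
ft_force: [0.7, -0.3, -1.4]
gripper_width: 0.0137
```

>>> send_rows(commands=[[0, 0, 0, 1, 0.2, 0, 14], [0, 0, 0, 2, 0.5, 0, 14], [0, 0, 0, 2, 0.5, 0, 14]])

```text
time_s: 14.5
tool_pos: [0.5352, 0.21, 0.0725]
eef_rot: [-3.058, -0.385, -0.467]
ft_force: [0.3, 0.3, -0.3]
gripper_width: 0.0141
```

>>> send_rows(commands=[[0, 0, 0, 1, 0.2, 0, 14], [0, 0, 0, 2, 0.5, 0, 14], [0, 0, 0, 2, 0.5, 0, 14]])

```text
time_s: 14.75
tool_pos: [0.5371, 0.2105, 0.0724]
eef_rot: [-3.058, -0.385, -0.467]
ft_force: [0.1, -1.1, -0.1]
gripper_width: 0.014
```

>>> send_rows(commands=[[0, 0, 0, 1, 0.2, 0, 14], [0, 0, 0, 2, 0.5, 0, 14], [0, 0, 0, 2, 0.5, 0, 14]])

```text
time_s: 15.0
tool_pos: [0.5381, 0.2106, 0.072]
eef_rot: [-3.059, -0.385, -0.463]
ft_force: [-6.1, -1.6, 2.4]
gripper_width: 0.0139
```

```bash
python3 look.py j
```

```text
15.0 [0.5381 0.2106 0.072 ] 14.47 [ 0.289  0.06  -0.956] [-6.09 -1.63  2.41] 0.013886852372849815
TCP in rack: [-0.0465  0.0416]
```

View pics/top_jz.png

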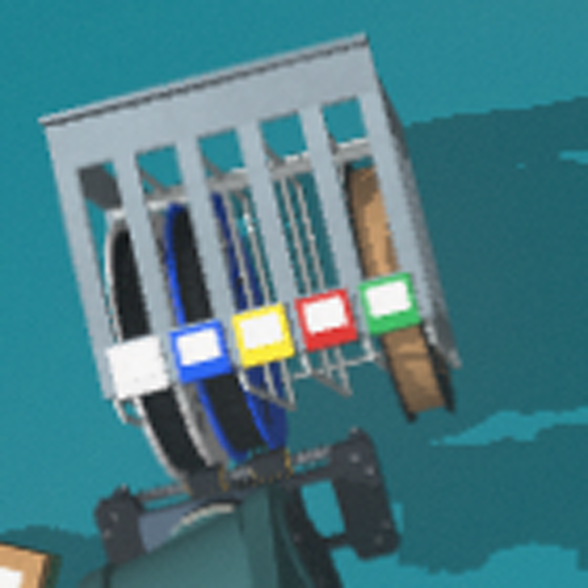

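The force rises firmly to 6 N with the reel not moving, so it is against the back stop. I'll retreat straight back, then up and away.

>>> send_rows(commands=[[0, 0, 0, -8, -2, 0, 14], [0, 0, 0, -20, -5, 0, 14], [0, 0, 0, -40, -10, 0, 14], [0, 0, 0, -58, -15, 10, 14], [0, 0, 0, -65, -40, 40, 14], [0, 0, 0, -65, -70, 70, 14], [0, 0, 0, -65, -105, 100, 14], [0, 0, 0, -65, -140, 130, 14], [0, 0, 0, -65, -180, 140, 14], [0, 0, 0, -65, -220, 140, 14], [0, 0, 0, -65, -220, 140, 14]])

```text
time_s: 16.02
tool_pos: [0.4737, -0.0136, 0.2139]
eef_rot: [-3.06, -0.38, -0.472]
ft_force: [-0.7, 0.8, 0.8]
gripper_width: 0.0138
```

```bash
python3 look.py k; python3 - <<'E'
from h import *
for n in("top","side"):
  im=cv2.imread(f"pics/{n}_k.png")
  rk=[.5936,.1819,.2523];pol=[]
  for yy,col in((.08,(255,0,255)),(.0405,(0,255,255)),(-.08,(255,0,255))):
    for e in(-.015,.015): pol.append((T2(*rk,circ(yy+e,.09)+[.0545,0,0]),col))
  overlay(n,im,pol,(115,115,225,215) if n=="top" else (140,165,250,285),5,f"pics/of_{n}.png")
  for t in["reel_blue","reel_white","reel_black","parts_box","solder"]:
    print(n,t,[(round(r["conf"],2),world(n,r["centre"]).round(3).tolist()) for r in finder.look_for(n,t)][:3])
E
```

```text
16.0167 [ 0.4737 -0.0136  0.2139] 14.3 [ 0.294  0.059 -0.954] [-0.71  0.84  0.77] 0.01383651237470969
TCP in rack: [-0.1649 -0.1594]
top reel_blue [(0.89, [0.603, 0.231, 0.139]), (0.59, [0.706, -0.443, 0.199])]
top reel_white [(0.79, [0.589, 0.268, 0.146])]
top reel_black [(0.66, [0.623, 0.116, 0.155])]
top parts_box [(0.63, [0.447, 0.408, 0.046])]
top solder [(0.98, [0.741, -0.247, 0.055])]
side reel_blue [(0.91, [0.572, 0.216, 0.143])]
side reel_white [(0.81, [0.616, 0.288, 0.108])]
side reel_black [(0.92, [0.618, 0.118, 0.116])]
side parts_box [(0.81, [0.428, 0.417, 0.048])]
side solder [(0.76, [0.731, -0.235, 0.042])]
```

View pics/of_top.png

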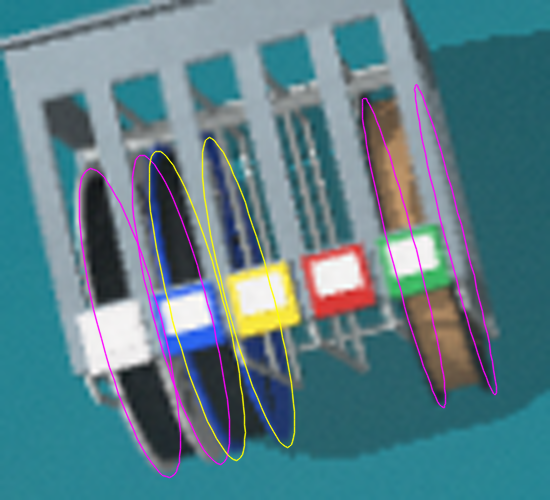

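View pics/of_side.png

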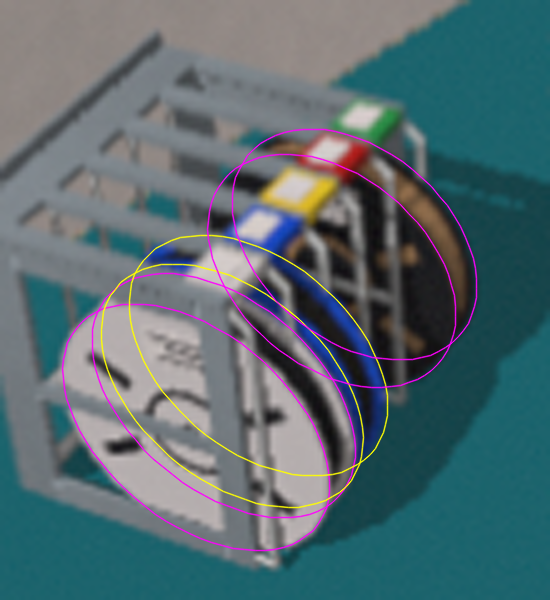

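View pics/side_k.png

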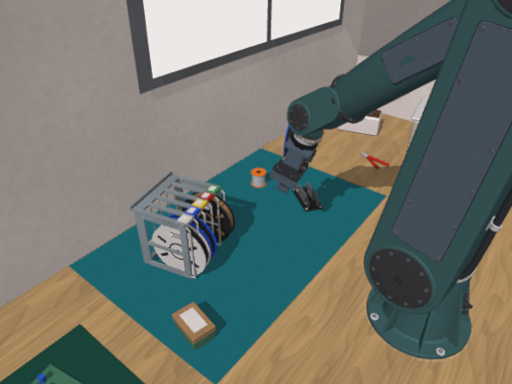

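The blue reel's outline matches the home position (centre about 54 mm in), in line with the other reels. Nothing else appears to have moved. Handing in.

```bash
python3 - <<'E'
from h import *
a=cv2.imread("pics/top0.png").astype(int);b=cv2.imread("pics/top_k.png").astype(int)
def sh(x0,y0,x1,y1):
    f=lambda i:cv2.cvtColor(i.astype(np.uint8),cv2.COLOR_BGR2GRAY)[y0:y1,x0:x1].astype(np.float32)
    return cv2.phaseCorrelate(f(a),f(b))
print("white",sh(128,180,150,206),"black",sh(185,130,215,196),"box",sh(84,218,122,266))
print(robot.sign_off())
E
```

```text
white ((-0.005726587611663447, 0.5557486254351147), 0.998735975428128) black ((-0.024991170690235265, 0.0030992875722688495), 0.9968594164760024) box ((0.015943405813569456, 0.03466870240525566), 0.983959483106931)
the job is handed in; nothing more can be done
None
```

The small blue reel is standing on edge in the lane under the blue tag, home between the front bar and the back stop, and I handed the job in at about 16 s. I took it out of the cradle, set it down in the lane mouth and rolled it over the bar with a low push.

**Last checks**
- **Reel position:** its outline matched the home position (centre about 54 mm behind the front of the dividers) and sat level with the white and black reels.
- **Back stop:** the last push rose to about 6 N with the reel no longer moving.
- **Arm:** it was clear of everything at hand-in, and the measured wrist forces stayed far below the limit.
- **Other items:** image comparison showed no shift of the black reel or the parts box. The solder spool was found within a few mm of where it started, which is about the detector's accuracy. I left the larger blue reel alone.

**What disagreed**
- **White reel:** the same comparison gave a shift of about 0.5 pixel (1 to 1.5 mm) next to the blue reel. That could come from the changed surroundings in the crop or from a tiny nudge, and I did not settle which before handing in.
- **Entry contact:** the reel brushed a divider on the way in with about 4 N sideways. A 1.5 mm correction cleared it.
- **Camera bias:** the top camera read about 1.7 mm off sideways, which I allowed for.

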